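# Reset the cheese cutter's portion stop

### The arm

A 6-joint arm with a two-finger parallel gripper is mounted at the origin on the work surface. World frame = base frame: x ahead of the robot, y to its left, z up, the work surface at z = 0. Lengths are in m, angles in rad, forces in N, time in s.
With the tool pointing down it reaches from about 0.425 to 0.95 m from the base axis. Payload 3.5 kg.
Tool frame: the origin (TCP) lies on the centre line of the jaws, within the pads' length; the fingertips stand 17 mm ahead of it and the grasp point (between the pads) lies 2 mm behind it; z points along the fingers, y is the line along which they close (so a half turn about z gives the same grasp; the last joint's range is limited). The gripper opens to 85 mm and grips with 20 to 120 N. Pads are 22 mm wide; open, the fingers measure 114 mm over their backs; the gripper's body (76 mm by 85 mm) begins 54 mm behind the grasp point. The pads swing forward as they close: fully open they stand 13 mm farther back than shut.
Start: joints at [-1.435, 0.286, 1.577, -0, 1.279, -0.15], TCP at [0.19, -0.648, 0.248] pointing down, gripper open.
Joint ranges: [-2.77, 2.77], [-0.9, 2.22], [0.21, 2.48], [-1.53, 4.67], [0.24, 2.81], [-2.84, 2.84]. Speed limits (rad/s): [2.79, 2.79, 3.14, 3.14, 3.14, 3.14].

### API

Orientations are given as a unit quaternion [x, y, z, w].
In Python, from plant import ctrl gives the robot as it stands. The module is installed in compiled form; this text tells all that it offers.
- The arm moves only by the tool drive_tool, never from a script. Its argument "moves" is a list of rows, each a list of 3 entries, a list of its own where there are three numbers: the turn, a rotation vector about the tool's x, y, z in rad, then the shift along the tool's x, y, z in m, then the finger opening in m, from 0 to 0.0854. A call has 1 to 5 rows; each row shifts and turns the commanded pose from where the row before left it, along the tool's axes as they then stand; what a row does not reach is not made up. A row lasts 1/8 s, in which the tool goes at most 62.5 mm and 10.7 degrees, less where a joint would pass 70% of its speed; a pose out of reach is approached as far as the arm can. A call with a gripper value outside its range is refused whole. The fingers move at their own pace and stop on an object; "grip_force" is the grip in N (left out, the last holds). Time passes only in rows, so rows that do not move let the fingers close. It gives the time, the measured TCP pose, the force, the opening and the grip force at its end, in the units of the state.
- ctrl.get_state(): the state, without advancing time (a new reading comes with each control period).
- ctrl.read_camera(name): name is "side" or "top" or "wrist"; returns a dict with "image" (420x560x3 uint8, red, green, blue), "fx", "fy", "cx", "cy" (pixels), "R" (3x3) and "t" (3): a world point X has camera coordinates R X + t. Camera axes: x right, y down, z forward; pixel columns grow to the right and rows downward; lengths in m; the calibration is good to about 2 mm. A picture is of the moment at which its call begins. There is no depth.
- ctrl.sign_off(): hands the job in; it is judged then, once.
The state is a dict: "time": time; "qpos": joint angles; "dq": joint speeds; "joint_efforts": joint torques, N m; "eef_pos": TCP position; "tcp_rot": TCP orientation; "contact_force": force on the tool from outside, world axes, zero at the start; "wrist_torque": the same for the moment, N m; "opening": opening from 0.0 (shut) to 1.0 (fully open); "finger_force": force on a finger pad.
Only numpy, scipy, OpenCV 4.12 (cv2) and the standard library are available. Lean on these libraries where they do the work, as an engineer would, in place of code of your own. Each camera call takes 0.05 s, during which the arm holds its last target. There are 200 camera calls.

### The job

Reset the portion stop of the cheese cutter: pull up the spring plunger's black knob, slide the stop along its rail to the hole at the tall ball-headed marker, and let the pin drop fully home in that hole. The hole is only roughly at its marker, so feel the pin in gently: never drag or jam it hard against the index strip. Leave everything else on the bench where it is.

Things in the scene. Friction and masses are not known exactly. Their poses are not given: they have to be found in the camera images.
- cutter: bench-top cheese cutter, fixed: white board 250 (its x) by 430 (its y) by 20 thick, origin at the centre of its underside, z up. Along its front, 75 toward -x of the origin, a straight rail runs parallel to its y: two steel rods between end blocks at y = +-165, tops 64 above the bench. A wire bow 72 high crosses the board at y = -198
- rail_mid (a point): middle of the rail. Below the rods lies a steel index strip, top 34 above the bench, with five openings in a row along the cutter's y: a 46 long parking slot in the middle and square holes 10.4 wide, centred 58 and 104 either side of the slot's middle. The strip as a whole is clamped up to 11 off this point along y, differently each time; its place is not reported and must be felt (or seen)
- stop (a joint): position (m) of the carriage on the rail, growing to the cutter's +y, 0 mid-rail, range +-0.12. Aluminium block 74 x 50 x 24 (cutter's x, y, z), top 62 above the bench, with a steel stop plate reaching 135 toward +x, 16 to the +y side of the knob, top 83 above the bench. Slides with 1 to 3 N drag (up to 6 N with the pin rubbing on the strip), stays where left. At the start the pin is down somewhere in the parking slot
- plunger (a joint): lift (m) of the spring plunger on the carriage: 0 = pin fully home in an opening, 0.009 = pin resting on top of the strip, 0.016 = pulled up to its stop. A damped spring pushes it down with 4 N at 0 and 9 N fully up; it does not stay up by itself. The pin is 8 across (1.2 play either way in a hole) and reaches 9 below the strip's top
- knob (a point): centre of the plunger's knob, a black upright cylinder 28 across and 24 tall; the point is 96 above the bench when the pin is home. Below it are a 10 thick stem and a 22 wide housing that ends 80 above the bench. The knob rises with the plunger and travels with the carriage
- pin_tip (a point): centre of the pin's lower end, straight below the knob, 71 under the knob's centre: 25 above the bench when home, 34 when it rests on the strip
- marker: tall steel marker, a 6 thick post with a 16 wide ball on top, 45 high, in the row along the board's front edge, 42 in front of the knob's line of travel; origin at its foot, y parallel to the rail. It stands at one of the four holes, a flat steel stud 14 across and 6 high at each other one. The wanted hole is the one nearest to it along the rail, up to 12 to either side of it
- cheese: a block of yellow cheese 36 x 80 x 40, lying on the far part of the cutter's board; a bystander, loose
- bowl_big: a steel mixing bowl, rim 200 across, 85 tall; a bystander, loose
- bowl_small: a steel bowl, rim 150 across, 60 tall; a bystander, loose
- jar: a closed amber glass jar, 72 across, 110 tall; a bystander, loose
- spoon: a steel spoon 200 long lying flat; a bystander, loose
- spatula: a kitchen spatula 260 long lying flat; a bystander, loose
- mug: a white mug, 80 across, 85 tall; a bystander, loose

How it is judged:
By the outcome, as a careful person would: the job done as asked, in the order asked, and still so for the second after the job is handed in, with the robot touching nothing.
It also fails if it takes over 38 s, if anything falls off the work surface, if the arm or the gripper's body presses on something with over 40 N, if the wrist force passes 120 N, or if a joint passes its speed limit or range.

## Working session

There is one attempt and no reset: what is moved stays moved. The work goes in short steps, Python scripts to look and compute and a tool call to move; the robot and the scene stay as the last step left them, time stands still between calls to the robot, and variables do not carry over. Pictures are saved under pics/ and viewed, at most 10 in all, crops included, and the job is handed in when it is done.

Besides the shell and the picture viewer there is one more tool, called as name([rows], argument=value, ...), one row to a line, values as JSON. drive_tool: Moves the arm, as the interface text tells. Its arguments: {"type":"object","properties":{"moves":{"type":"array","items":{"type":"array"}},"grip_force":{"type":"number"}},"required":["moves"]}

```bash
mkdir -p pics
python3 - <<'E'
from plant import ctrl
import cv2,numpy as np,pickle
d={}
for n in("side","top","wrist"):
    c=ctrl.read_camera(n);d[n]=c
    cv2.imwrite(f"pics/{n}0.png",c["image"][:,:,::-1]);print(n,c["fx"],c["cx"],c["cy"],np.round(c["R"],3).tolist(),np.round(c["t"],3))
pickle.dump(d,open("d0.pkl","wb"))
s=ctrl.get_state();print(s["time"],s["eef_pos"],s["tcp_rot"],s["contact_force"],s["opening"])
E
```

```text
side 428.75163787739297 280.900489244391 215.5176757772951 [[-0.813, -0.581, -0.017], [-0.313, 0.462, -0.83], [0.49, -0.67, -0.558]] [0.412 0.218 1.083]
top 415.13684622609077 280.7036712243773 209.45922311170415 [[-0.02, -1.0, 0.01], [-0.996, 0.019, -0.088], [0.087, -0.011, -0.996]] [0.012 0.516 1.349]
wrist 299.1855398067521 280.0772968813786 208.57152423740192 [[0.281, -0.96, -0.001], [-0.908, -0.267, 0.322], [-0.309, -0.089, -0.947]] [-0.674 -0.041  0.381]
0.15 [ 0.1902469  -0.64713314  0.24724324] [ 9.89809544e-01  1.42394557e-01  8.04392404e-06 -9.25937505e-04] [-0.90119239  0.1269055   0.52916814] 0.9994865794180011
```

View pics/top0.png

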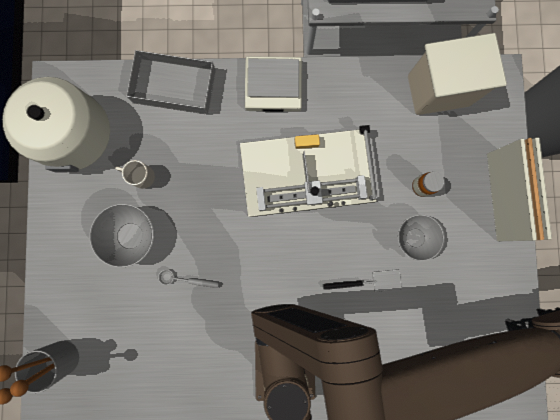

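View pics/side0.png

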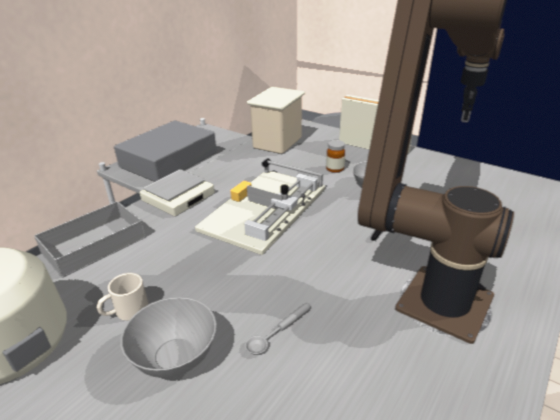

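The top view shows the cutter around (310,172), knob at about (315,190), studs and marker along its near edge (y≈206). Bow is on the right side (−y). I'll zoom in on these.

```bash
cat > h.py <<'E'
import numpy as np,pickle,cv2
def ray(c,u,v,z):
    R=np.array(c["R"]);t=np.array(c["t"]);o=-R.T@t
    d=R.T@np.array([(u-c["cx"])/c["fx"],(v-c["cy"])/c["fy"],1]);return o+d*(z-o[2])/d[2]
def proj(c,X):
    p=np.array(c["R"])@X+c["t"];return np.array([c["fx"]*p[0]/p[2]+c["cx"],c["fy"]*p[1]/p[2]+c["cy"]])
E
python3 - <<'E'
from h import *
d=pickle.load(open("d0.pkl","rb"))
a=d["top"]["image"][120:225,230:390,::-1];b=d["side"]["image"][150:250,190:335,::-1]
A=cv2.resize(a,None,fx=3.7,fy=3.7,interpolation=cv2.INTER_CUBIC)[:,:592];
cv2.imwrite("pics/topz.png",cv2.resize(a,(800,525),interpolation=cv2.INTER_CUBIC))
cv2.imwrite("pics/sidez.png",cv2.resize(b,(800,552),interpolation=cv2.INTER_CUBIC))
E
```

```text
(no output)
```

View pics/topz.png

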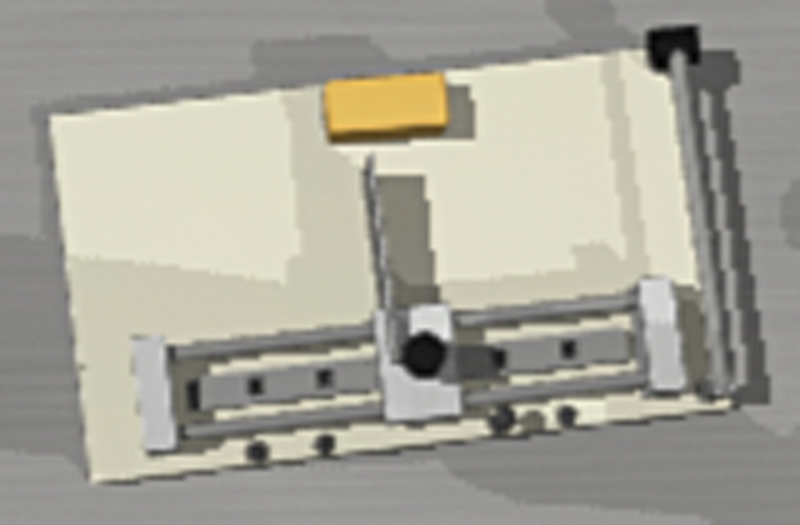

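View pics/sidez.png

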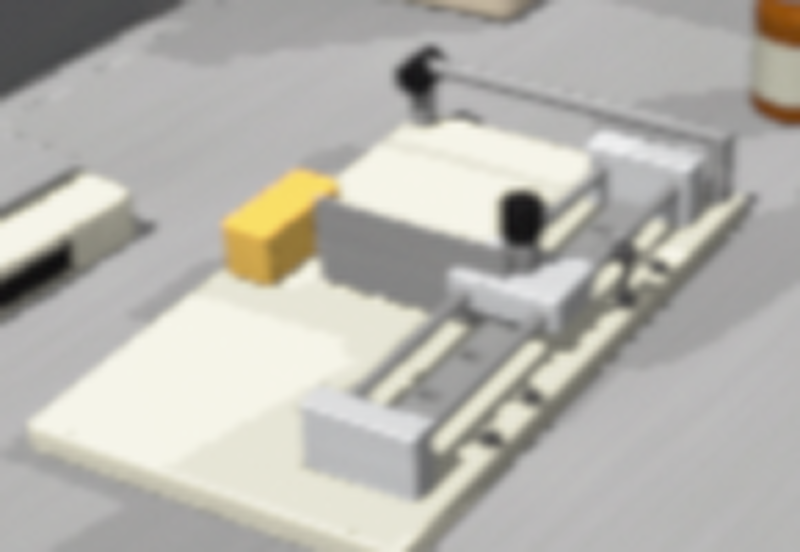

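The top crop shows the ball-headed marker at (500,418), which makes the wanted hole the one at (497,358) (−y side, inner). The other holes are at (255,385), (323,378) and (568,348); the knob is at (425,352). The side crop agrees: ball at (625,250), knob at (522,215).

```bash
cat >> h.py <<'E'
d=pickle.load(open("d0.pkl","rb"))
T=lambda x,y,z:ray(d["top"],230+x/5-.4,120+y/5-.4,z)
S=lambda x,y,z:ray(d["side"],190+x/5.517-.4,150+y/5.52-.4,z)
E
python3 - <<'E'
from h import *
np.set_printoptions(precision=4,suppress=True)
H=np.array([T(255,385,.034),T(323,378,.034),T(497,358,.034),T(568,348,.034)]);print(H)
u=(H[0]+H[1]-H[2]-H[3]);u/=np.linalg.norm(u);print("u",u,"ang",np.arctan2(-u[0],u[1]),np.diff(H@u))
k=T(425,352,.108);print("knob top",k,"side",S(522,200,.108),"marker",T(500,418,.057),S(625,250,.057))
B=[T(50,115,.02),T(90,480,.02),T(738,405,.02)]; print("corners",B, np.arctan2(*(B[1]-B[2])[:2]))
print("dist knob->hole along u",(k-H[2])@u, "strip mid",H.mean(0)@u,"knob",k@u,"perp",np.cross(u[:2],(k-H[2])[:2]))
print("mid board",(B[0]+B[2])/2)
# edge fit: orange/black knob mask in both views
E
```

```text
[[ 0.5579  0.0017  0.034 ]
 [ 0.5617 -0.0431  0.034 ]
 [ 0.5728 -0.158   0.034 ]
 [ 0.5785 -0.205   0.034 ]]
u [-0.0979  0.9952  0.    ] ang 0.09804297623029351 [-0.0449 -0.1154 -0.0474]
knob top [ 0.5678 -0.1036  0.108 ] side [ 0.5631 -0.1008  0.108 ] marker [ 0.5307 -0.1557  0.057 ] [ 0.5289 -0.1583  0.057 ]
corners [array([0.7445, 0.1354, 0.02  ]), array([0.4985, 0.1118, 0.02  ]), array([ 0.5401, -0.3192,  0.02  ])] -0.09603152812557098
dist knob->hole along u 0.05457715457481006 strip mid -0.1561606917137994 knob -0.1586968352051839 perp -0.0003457610562370697
mid board [ 0.6423 -0.0919  0.02  ]<stdin>:7: DeprecationWarning: Arrays of 2-dimensional vectors are deprecated. Use arrays of 3-dimensional vectors instead. (deprecated in NumPy 2.0)
```

```bash
cat > plan.py <<'E'
# rows from the present pose to target xyz/heading (tool x heading th, tool down), N rows, turn first then shift in new axes
import sys,numpy as np
from scipy.spatial.transform import Rotation as Ro
from plant import ctrl
s=ctrl.get_state();x,y,z,th,N=map(float,sys.argv[1:6]);N=int(N)
Q=Ro.from_quat(s["tcp_rot"]);M=Q.as_matrix();h=np.arctan2(M[1,0],M[0,0])
print("t",round(s["time"],2),"pos",np.round(s["eef_pos"],4),"head",round(h,4),"tilt z",np.round(M[:,2],4),"F",np.round(s["contact_force"],1),"open",round(s["opening"],3))
dw=(np.array([x,y,z])-s["eef_pos"])/N;dt=(th-h)/N
for i in range(N):
    a=h+dt*(i+1);R=np.array([[np.cos(a),np.sin(a),0],[np.sin(a),-np.cos(a),0],[0,0,-1]])
    print([[0,0,round(-dt,3)],np.round(R.T@dw,4).tolist()])
E
python3 plan.py .567 -.1025 .19 1.669 15
```

```text
t 0.15 pos [ 0.1902 -0.6471  0.2472] head 0.2858 tilt z [-2.0e-04  1.8e-03 -1.0e+00] F [-0.9  0.1  0.5] open 0.999
[[0, 0, np.float64(-0.092)], [0.0367, -0.0245, 0.0038]]
[[0, 0, np.float64(-0.092)], [0.0388, -0.021, 0.0038]]
[[0, 0, np.float64(-0.092)], [0.0406, -0.0173, 0.0038]]
[[0, 0, np.float64(-0.092)], [0.042, -0.0135, 0.0038]]
[[0, 0, np.float64(-0.092)], [0.0431, -0.0096, 0.0038]]
[[0, 0, np.float64(-0.092)], [0.0438, -0.0056, 0.0038]]
[[0, 0, np.float64(-0.092)], [0.0441, -0.0015, 0.0038]]
[[0, 0, np.float64(-0.092)], [0.0441, 0.0026, 0.0038]]
[[0, 0, np.float64(-0.092)], [0.0437, 0.0066, 0.0038]]
[[0, 0, np.float64(-0.092)], [0.0429, 0.0106, 0.0038]]
[[0, 0, np.float64(-0.092)], [0.0417, 0.0145, 0.0038]]
[[0, 0, np.float64(-0.092)], [0.0402, 0.0183, 0.0038]]
[[0, 0, np.float64(-0.092)], [0.0383, 0.0219, 0.0038]]
[[0, 0, np.float64(-0.092)], [0.0362, 0.0253, 0.0038]]
[[0, 0, np.float64(-0.092)], [0.0337, 0.0286, 0.0038]]
```

drive_tool([
  [[0,0,-0.092],[0.037,-0.0245,0.002],0.06],
  [[0,0,-0.092],[0.039,-0.021,0.002],0.06],
  [[0,0,-0.092],[0.041,-0.017,0.002],0.06],
  [[0,0,-0.092],[0.042,-0.0135,0.002],0.06],
  [[0,0,-0.092],[0.043,-0.0095,0.002],0.06],
])

```text
time: 0.78
eef_pos: [0.3337, -0.4772, 0.2379]
tcp_rot: [0.931, 0.366, 0.0, -0.0]
contact_force: [1.0, -0.2, 0.1]
opening: 0.708
finger_force: 0.0
```

drive_tool([
  [[0,0,-0.092],[0.044,-0.0055,0.002],0.06],
  [[0,0,-0.092],[0.044,-0.0015,0.002],0.06],
  [[0,0,-0.092],[0.044,0.0025,0.002],0.06],
  [[0,0,-0.092],[0.044,0.0065,0.002],0.06],
  [[0,0,-0.092],[0.043,0.0105,0.002],0.06],
])

```text
time: 1.4
eef_pos: [0.4758, -0.3077, 0.228]
tcp_rot: [0.823, 0.568, -0.0, -0.0]
contact_force: [-0.2, -0.2, 0.4]
opening: 0.704
finger_force: 0.0
```

```bash
python3 plan.py .567 -.1025 .17 1.669 5
```

```text
t 1.4 pos [ 0.4758 -0.3077  0.228 ] head 1.2088 tilt z [-3.e-04  2.e-04 -1.e+00] F [-0.2 -0.2  0.4] open 0.704
[[0, 0, np.float64(-0.092)], [0.0444, 0.0066, 0.0116]]
[[0, 0, np.float64(-0.092)], [0.0436, 0.0107, 0.0116]]
[[0, 0, np.float64(-0.092)], [0.0425, 0.0147, 0.0116]]
[[0, 0, np.float64(-0.092)], [0.0409, 0.0185, 0.0116]]
[[0, 0, np.float64(-0.092)], [0.0391, 0.0222, 0.0116]]
```

drive_tool([
  [[0,0,-0.092],[0.045,0.0025,0.008],0.06],
  [[0,0,-0.092],[0.044,0.0065,0.01],0.06],
  [[0,0,-0.092],[0.0435,0.0105,0.012],0.06],
  [[0,0,-0.092],[0.0425,0.0145,0.012],0.06],
  [[0,0,-0.092],[0.041,0.0185,0.01],0.06],
])

```text
time: 2.02
eef_pos: [0.5665, -0.1028, 0.1755]
tcp_rot: [0.672, 0.741, -0.0, -0.0]
contact_force: [1.0, -0.1, -0.5]
opening: 0.702
finger_force: 0.0
```

```bash
python3 plan.py .567 -.1025 .17 1.669 1
python3 - <<'E'
from plant import ctrl
import cv2,numpy as np,pickle
d=pickle.load(open("d0.pkl","rb"))
c=ctrl.read_camera("wrist");d["w1"]=c;d["w1s"]=ctrl.get_state()
cv2.imwrite("pics/w1.png",c["image"][:,:,::-1])
pickle.dump(d,open("d0.pkl","wb"))
E
```

```text
t 2.02 pos [ 0.5665 -0.1028  0.1755] head 1.6688 tilt z [-8.e-04  2.e-04 -1.e+00] F [ 1.  -0.1 -0.5] open 0.702
[[0, 0, np.float64(-0.0)], [0.0002, 0.0005, 0.0055]]
```

View pics/w1.png

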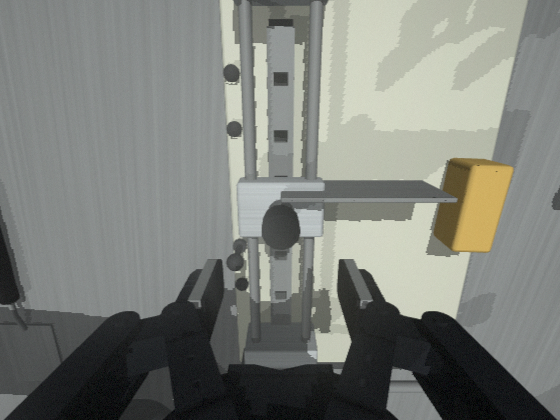

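The wrist view is square to the rail. The knob is centred near (281,228), left of the rail are the studs and marker ball near (235,262), and holes show at (281,79), (281,135), ~(281,255) and (281,296).

Run:
```python
from h import *
np.set_printoptions(precision=4,suppress=True)
c=d["w1"];g=c["image"].mean(2)
print("cam",-np.array(c["R"]).T@c["t"])
col=g[:,277:286].mean(1)
print([(v,int(col[v])) for v in range(60,320,2)])
for v in(79,135,255,296):print(v,ray(c,281,v,.034))
print("ball?",ray(c,235,262,.057),ray(c,238,246,.057),"knob top row 205/250",ray(c,281,205,.108),ray(c,281,250,.108), "proj knob top/bot", proj(c,np.array([.567,-.1025,.108])),proj(c,np.array([.567,-.1025,.084])),"hole",proj(c,np.array([.5728,-.158,.034])))
```

```text
cam [ 0.5588 -0.0201  0.3015]
[(60, 150), (62, 149), (64, 150), (66, 151), (68, 148), (70, 149), (72, 86), (74, 66), (76, 64), (78, 65), (80, 66), (82, 65), (84, 80), (86, 144), (88, 148), (90, 148), (92, 148), (94, 148), (96, 148), (98, 147), (100, 147), (102, 147), (104, 147), (106, 148), (108, 147), (110, 148), (112, 148), (114, 149), (116, 148), (118, 148), (120, 148), (122, 147), (124, 147), (126, 147), (128, 146), (130, 87), (132, 66), (134, 67), (136, 66), (138, 80), (140, 80), (142, 121), (144, 146), (146, 145), (148, 145), (150, 146), (152, 145), (154, 146), (156, 132), (158, 132), (160, 131), (162, 132), (164, 131), (166, 132), (168, 132), (170, 132), (172, 132), (174, 131), (176, 69), (178, 127), (180, 132), (182, 154), (184, 189), (186, 199), (188, 188), (190, 188), (192, 141), (194, 138), (196, 138), (198, 153), (200, 117), (202, 96), (204, 82), (206, 60), (208, 60), (210, 60), (212, 61), (214, 61), (216, 65), (218, 64), (220, 64), (222, 65), (224, 66), (226, 66), (228, 66), (230, 69), (232, 66), (234, 69), (236, 70), (238, 70), (240, 71), (242, 70), (244, 70), (246, 73), (248, 70), (250, 96), (252, 74), (254, 76), (256, 86), (258, 100), (260, 129), (262, 140), (264, 141), (266, 140), (268, 141), (270, 141), (272, 140), (274, 139), (276, 140), (278, 140), (280, 139), (282, 140), (284, 140), (286, 139), (288, 140), (290, 140), (292, 81), (294, 95), (296, 95), (298, 96), (300, 136), (302, 102), (304, 89), (306, 89), (308, 89), (310, 88), (312, 87), (314, 75), (316, 74), (318, 75)]
79 [0.5574 0.0013 0.034 ]
135 [ 0.5618 -0.0434  0.034 ]
255 [ 0.5733 -0.1595  0.034 ]
296 [ 0.578  -0.2073  0.034 ]
ball? [ 0.5306 -0.1588  0.057 ] [ 0.5325 -0.1423  0.057 ] knob top row 205/250 [ 0.5655 -0.0832  0.108 ] [ 0.5689 -0.117   0.108 ] proj knob top/bot [280.3757 231.2432] [280.3584 219.0613] hole [280.687  253.5984]
```

drive_tool([
  [[0,0,0],[0,0,0.03],0.06],
  [[0,0,0],[0,0,0.025],0.06],
  [[0,0,0],[0,0,0.015],0.06],
  [[0,0,0],[0,0,0],0.06],
], grip_force=40)

```text
time: 2.58
eef_pos: [0.5655, -0.1042, 0.105]
tcp_rot: [0.673, 0.74, -0.001, -0.001]
contact_force: [-0.1, -0.2, 0.5]
opening: 0.703
finger_force: 0.0
```

```bash
python3 plan.py .567 -.103 .1 1.669 1
```

```text
t 2.58 pos [ 0.5655 -0.1042  0.105 ] head 1.6655 tilt z [-0.0028  0.001  -1.    ] F [-0.1 -0.2  0.5] open 0.703
[[0, 0, np.float64(-0.004)], [0.001, 0.0016, 0.005]]
```

drive_tool([
  [[0,0,-0.004],[0.001,0.0015,0.005],0.04],
  [[0,0,0],[0,0,0],0.03],
  [[0,0,0],[0,0,0],0.024],
  [[0,0,0],[0,0,0],0.02],
  [[0,0,0],[0,0,0],0.02],
], grip_force=40)

```text
time: 3.2
eef_pos: [0.567, -0.1035, 0.1023]
tcp_rot: [0.671, 0.741, -0.001, -0.001]
contact_force: [-5.2, -0.3, 4.5]
opening: 0.314
finger_force: 39.5
```

drive_tool([
  [[0,0,0],[0,-0.001,-0.004],0.02],
  [[0,0,0],[0,0,-0.004],0.02],
  [[0,0,0],[0,0,-0.004],0.02],
  [[0,0,0],[0,0,-0.003],0.02],
  [[0,0,0],[0,0,0],0.02],
], grip_force=50)

```text
time: 3.82
eef_pos: [0.5667, -0.1031, 0.116]
tcp_rot: [0.671, 0.741, 0.0, -0.0]
contact_force: [2.7, -0.4, -8.8]
opening: 0.303
finger_force: 49.7
```

drive_tool([
  [[0,0,0],[-0.005,0,0],0.02],
  [[0,0,0],[-0.01,0,0],0.02],
  [[0,0,0],[-0.012,0,0],0.02],
  [[0,0,0],[-0.01,0,0],0.02],
  [[0,0,0],[-0.005,0,0],0.02],
])

```text
time: 4.45
eef_pos: [0.5709, -0.1461, 0.1162]
tcp_rot: [0.672, 0.741, -0.0, -0.0]
contact_force: [1.6, 1.6, -8.8]
opening: 0.304
finger_force: 49.7
```

```bash
python3 plan.py .5725 -.159 .116 1.669 1
python3 - <<'E'
from plant import ctrl
import cv2,numpy as np
a=ctrl.read_camera("wrist")["image"][150:330,150:410,::-1];b=ctrl.read_camera("side")["image"][155:245,230:330,::-1]
a=cv2.resize(a,(600,415),interpolation=cv2.INTER_CUBIC);cv2.imwrite("pics/w2.png",a)
E
```

```text
t 4.45 pos [ 0.5709 -0.1461  0.1162] head 1.669 tilt z [-3.e-04 -0.e+00 -1.e+00] F [ 1.6  1.6 -8.8] open 0.304
[[0, 0, np.float64(0.0)], [-0.013, 0.0003, 0.0002]]
```

View pics/w2.png

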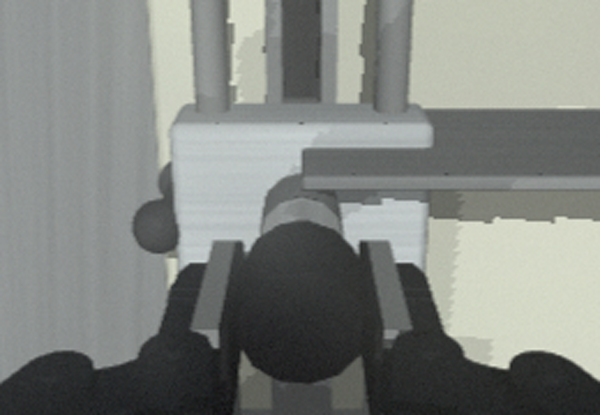

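The knob is gripped and raised clear (spring pull of 8.8 N), with the carriage 43 mm along. I'll move the remaining ~12.5 mm, then feel down.

drive_tool([
  [[0,0,0],[-0.004,0,0],0.02],
  [[0,0,0],[-0.005,0,0],0.02],
  [[0,0,0],[-0.003,0,0],0.02],
  [[0,0,0],[0,0,0],0.02],
  [[0,0,0],[0,0,0],0.02],
])

```text
time: 5.18
eef_pos: [0.5721, -0.1574, 0.1164]
tcp_rot: [0.671, 0.741, -0.0, 0.0]
contact_force: [0.9, -1.0, -9.2]
opening: 0.309
finger_force: 49.7
```

drive_tool([
  [[0,0,0],[0,0,0.002],0.02],
  [[0,0,0],[0,0,0.002],0.02],
  [[0,0,0],[0,0,0.001],0.02],
  [[0,0,0],[0,0,0.0005],0.02],
  [[0,0,0],[0,0,0],0.02],
])

```text
time: 5.8
eef_pos: [0.5721, -0.1572, 0.1112]
tcp_rot: [0.671, 0.741, -0.0, 0.0]
contact_force: [-1.2, -1.5, -4.6]
opening: 0.307
finger_force: 50.0
```

drive_tool([
  [[0,0,0],[0,0,0.0005],0.02],
  [[0,0,0],[0,0,0.0005],0.02],
  [[0,0,0],[0,0,0],0.02],
])

```text
time: 6.18
eef_pos: [0.5722, -0.1572, 0.1105]
tcp_rot: [0.671, 0.741, -0.0, 0.0]
contact_force: [-4.0, -1.1, -0.2]
opening: 0.308
finger_force: 50.6
```

Contact with the strip at z≈0.1105, 54.4 mm along. I'll lift, step 1.5 mm further and probe again.

drive_tool([
  [[0,0,0],[0,0,-0.0025],0.02],
  [[0,0,0],[-0.002,0,0],0.02],
  [[0,0,0],[0,0,0],0.02],
  [[0,0,0],[0,0,0.0015],0.02],
  [[0,0,0],[0,0,0.001],0.02],
])

```text
time: 6.8
eef_pos: [0.5723, -0.1588, 0.1095]
tcp_rot: [0.671, 0.741, 0.0, -0.0]
contact_force: [0.5, 2.4, -6.8]
opening: 0.312
finger_force: 50.0
```

drive_tool([
  [[0,0,0],[0,0,0.0005],0.02],
  [[0,0,0],[0,0,0],0.02],
])

```text
time: 7.05
eef_pos: [0.5723, -0.159, 0.1093]
tcp_rot: [0.671, 0.741, -0.0, -0.0]
contact_force: [-0.1, 1.3, -7.2]
opening: 0.309
finger_force: 50.0
```

The pin has passed the strip's top (z=0.1093, spring still pulling 7.2 N), so it is in the hole. I'll lower gently.

drive_tool([
  [[0,0,0],[0,0,0.0015],0.02],
  [[0,0,0],[0,0,0.0015],0.02],
  [[0,0,0],[0,0,0.001],0.02],
  [[0,0,0],[0,0,0],0.02],
])

```text
time: 7.55
eef_pos: [0.5723, -0.1591, 0.1053]
tcp_rot: [0.671, 0.741, -0.0, -0.0]
contact_force: [-0.1, 1.6, -6.0]
opening: 0.307
finger_force: 50.0
```

drive_tool([
  [[0,0,0],[0,0,0.0015],0.02],
  [[0,0,0],[0,0,0.001],0.02],
  [[0,0,0],[0,0,0.0005],0.02],
  [[0,0,0],[0,0,0],0.02],
])

```text
time: 8.05
eef_pos: [0.5723, -0.1591, 0.1024]
tcp_rot: [0.671, 0.741, -0.0, 0.0]
contact_force: [-1.5, 1.3, -4.4]
opening: 0.307
finger_force: 50.1
```

drive_tool([
  [[0,0,0],[0,0,0.0005],0.02],
  [[0,0,0],[0,0,0.0005],0.02],
  [[0,0,0],[0,0,0],0.02],
])

```text
time: 8.43
eef_pos: [0.5725, -0.1594, 0.1023]
tcp_rot: [0.671, 0.741, -0.0, 0.0]
contact_force: [-5.3, 1.0, 2.3]
opening: 0.306
finger_force: 50.9
```

The pin is bottomed at z=0.1023, the same grip height as at the start. Releasing and retreating.

drive_tool([
  [[0,0,0],[0,0,0],0.04],
  [[0,0,0],[0,0,0],0.06],
  [[0,0,0],[0,0,0],0.06],
  [[0,0,0],[0,0,-0.015],0.06],
  [[0,0,0],[0,0,-0.03],0.06],
])

```text
time: 9.05
eef_pos: [0.5717, -0.1587, 0.1462]
tcp_rot: [0.671, 0.741, -0.0, -0.001]
contact_force: [0.7, 0.6, 0.5]
opening: 0.701
finger_force: 0.0
```

drive_tool([
  [[0,0,0],[0,0,-0.045],0.06],
  [[0,0,0],[0,0,-0.03],0.06],
  [[0,0,0],[0.02,0,0],0.06],
  [[0,0,0],[0.03,0,0],0.06],
  [[0,0,0],[0,0,0],0.06],
])

```text
time: 9.68
eef_pos: [0.5664, -0.1067, 0.22]
tcp_rot: [0.67, 0.742, -0.0, -0.001]
contact_force: [0.8, 0.4, -0.0]
opening: 0.702
finger_force: 0.0
```

Run:
```python
from plant import ctrl
import cv2,numpy as np
a=ctrl.read_camera("wrist")["image"][:,:,::-1];b=ctrl.read_camera("side")["image"][155:245,200:330,::-1]
cv2.imwrite("pics/end.png",np.hstack([cv2.resize(a,(400,300)),cv2.resize(b,(400,300),interpolation=cv2.INTER_CUBIC)]))
s=ctrl.get_state();print(s["time"],s["eef_pos"],s["contact_force"])
```

```text
9.775 [ 0.56688608 -0.10848461  0.22032598] [ 0.36605528 -0.21000238 -0.12418037]
```

View pics/end.png

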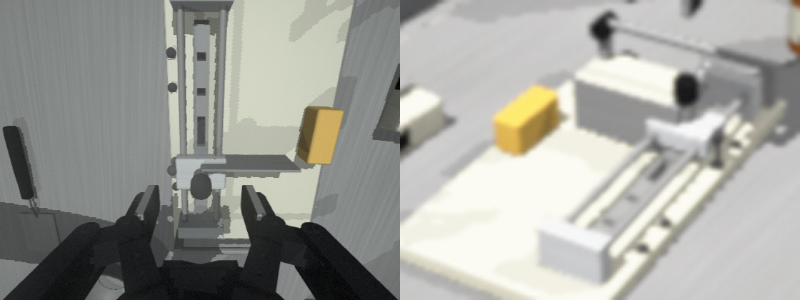

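The wrist half shows the carriage at the marker, with the knob at (201,187), the parking slot clear behind it at (201,130) and the cheese in place. The side half shows the knob seated low at (686,90), with the gripper clear of it.

```bash
python3 -c "
from plant import ctrl
print(ctrl.sign_off())"
```

```text
the job is handed in; nothing more can be done
None
```

The stop is moved to the hole at the ball-headed marker. By feel the pin is fully home: it bottomed at the same grip height as at the start. The arm is clear and the job was handed in at about 9.8 s; I have no verdict back.

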